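# Weigh a specimen carrier on the spring hook scale

## Robot

A 6-joint arm with a two-finger parallel gripper is mounted at the origin on the work surface. World frame = base frame: x ahead of the robot, y to its left, z up, the work surface at z = 0. Lengths are in m, angles in rad, forces in N, time in s.
With the tool pointing down it reaches from about 0.425 to 0.95 m from the base axis. Payload 3.5 kg.
Tool frame: the origin (TCP) lies midway between the tips of the shut fingers; the grasp point (between the pads) lies 19 mm behind it; z points along the fingers, y is the direction in which the jaws open and shut (so a half turn about z gives the same grasp; the last joint's range is limited). The gripper opens to 85 mm and grips with 20 to 120 N. Pads are 22 mm wide; open, the fingers measure 114 mm over their backs; the gripper's body (76 mm by 85 mm) begins 54 mm behind the grasp point. The pads swing forward as they close: fully open they stand 13 mm farther back than shut.
Start: joints at [1.143, 0.286, 1.577, -0, 1.279, -0.15], TCP at [0.185, 0.649, 0.231] pointing down, gripper open.
Joint ranges: [-2.77, 2.77], [-0.9, 2.22], [0.21, 2.48], [-1.53, 4.67], [0.24, 2.81], [-2.84, 2.84]. Speed limits (rad/s): [2.79, 2.79, 3.14, 3.14, 3.14, 3.14].

## Interface

Orientations are given as a unit quaternion [x, y, z, w].
In Python, from plant import * gives the robot as it stands.
- The arm moves only by the shell command python3 -m jog 'ROWS' [FORCE]. ROWS is a JSON object of lists of equal length, an entry for each row: "travel": the shift along the world's x, y, z in mm, a list of three; "dr": the turn, a rotation vector about the world's x, y, z in degrees, a list of three; "jaw": the closure in counts, from 0 (fully open) to 255 (shut). In form: {"travel": [[x, y, z], ...], "dr": [[wx, wy, wz], ...], "jaw": [jaw, ...]}. A call has 1 to 5 rows; each row shifts and turns the commanded pose from where the row before left it; what a row does not reach is not made up. A row lasts 1/12 s, in which the tool goes at most 41.7 mm and 7.16 degrees, less where a joint would pass 70% of its speed; a pose out of reach is approached as far as the arm can. A call is refused whole if a number of a shift passes 41.7 or a number of a turn 7.16, either way. A call with a gripper value outside its range is refused whole. The fingers move at their own pace and stop on an object; FORCE is the grip in N (left out, the last holds). Time passes only in rows, so rows that do not move let the fingers close. It gives the time, the measured TCP pose, the force and the opening at its end, in the units of the state.
- get_state(): the state, without advancing time (a new reading comes with each control period).
- read_camera(name): name is "scene" or "side" or "wrist"; returns the picture (384x512x3 uint8, red, green, blue); there is no depth.
- camera_info(name): a dict with "K" (3x3 intrinsics, pixels), "R" (3x3) and "t" (3): a world point X has camera coordinates R X + t; the wrist camera has in their place "mount" (4x4, takes a point from camera to tool coordinates, whose origin is the TCP and whose axes are the flange's). Camera axes: x right, y down, z forward; pixel columns grow to the right and rows downward; lengths in m; the calibration is good to about 2 mm. A picture is of the moment at which its call begins: read the wrist's pose just before it. camera_info takes no time and is no camera call.
- sign_off(): hands the job in, once; it reports no verdict.
The state is a dict: "time": time; "qpos": joint angles; "dq": joint speeds; "joint_efforts": joint torques, N m; "eef_pos": TCP position; "tcp_rot": TCP orientation; "contact_force": force on the tool from outside, world axes, zero at the start; "wrist_torque": the same for the moment, N m; "opening": opening from 0.0 (shut) to 1.0 (fully open).
Only numpy, scipy, OpenCV 4.12 (cv2) and the standard library are available. Lean on these libraries where they do the work, as an engineer would, in place of code of your own. Each camera call takes 0.05 s, during which the arm holds its last target. There are 200 camera calls.

## Task

Weigh the metal specimen carrier: hang its eye on the hook of the spring scale, easing the weight on and off so gently that the hook never moves faster than 0.06 m/s and never nears its lower stop, and with your hand off it leave it hanging still for two seconds so the reading settles. Then lift it off the hook and stand it upright, set down softly, in the empty bay of the white tray. Leave everything else where it is.

Things in the scene. Friction and masses are not known exactly. Their poses are not given: they have to be found in the camera images.
- carrier_tab (a point): centre of the grip tab that tops the metal carrier; tab 12 mm (x) by 26 mm (y) by 34 mm tall. It is 101 mm above the carrier's underside and 23 mm above the carrier_eye point. x is the line through the eye, z up; both ways round are alike. Grip it across its 26 mm width (along y): when the carrier hangs, the hook's tip stands close to the tab on an x side.
- carrier_eye (a point): peak of the roof-shaped top (two 45 degree flanks) of the eye's opening, where the hook bears; 78 mm above the carrier's underside, on its middle axis; axes as carrier_tab. The opening is 32 mm wide (y) and reaches 50 mm down from this peak; the frame round it is 8 mm thick (x) and 46 mm wide (y).
- hook_seat (a point): top of the 7 mm wire at the hook's lowest part, where the carrier_eye point comes to rest; moves with the hook; 198.5 mm above the table unloaded. x points from the hook's free tip to the column, z up. The wire rises to the tip (end 27 mm towards -x, top 17 mm above this point) and to a level arm (from 27 mm towards +x, top 20 mm above). Pass the eye over the tip along +x, then lower.
- hook (a joint): how far the hook is drawn down, m: 0 unloaded, stop at 0.085 (keep under 0.080). It starts to give at 0.8 N, then 80 N/m: a load of W newtons rests at (W - 0.8)/80 m, 12 to 66 mm, after some bobbing. While it carries any weight it moves with the carrier, so it can't tell when all is carried: feel that. Let go early or late, it jumps; it must never exceed 0.06 m/s up or down (0.025 is a good pace).
- scale: the spring scale, fixed: a white base plate 200 (x) by 100 (y) by 12 mm and a column towards +x, whose front face is 101 mm beyond the hook seat and whose top is about 230 mm above the table; nothing stands over the hook. Origin under the plate's centre; the seat lies 50 mm from it towards -x.
- tray: white shallow tray, 190 (x) by 120 (y) by 14 mm, wall 4 mm, with a wall across its middle that makes two bays, each about 89 by 112 mm inside; fixed. Origin under its centre. The bay towards -x is empty, the other holds two specimen pucks
- tray_bay (a point): centre of the floor of the tray's empty bay, 5 mm above the table; axes as the tray
- pad: black rubber pad 150 (x) by 120 (y) by 4 mm, fixed, on which the carrier stands at the start, with two pucks beside it; origin under its centre
- dish: bystander: shallow glass dish, diameter 80 mm, 16 mm tall; origin under its centre
- bottle: bystander: white bottle, diameter 60 mm, 150 mm tall; origin under its centre
- brush: bystander: small brush 160 mm long, lying
- puck1: bystander: specimen puck, diameter 30 mm, 18 mm tall, in the pad's +x half; origin under its centre
- puck2: bystander: specimen puck, diameter 30 mm, 18 mm tall, in the pad's +x half; origin under its centre
- puck3: bystander: specimen puck, diameter 30 mm, 18 mm tall, in the tray's +x half; origin under its centre
- puck4: bystander: specimen puck, diameter 30 mm, 18 mm tall, in the tray's +x half; origin under its centre
- carrier: the metal specimen carrier, 118 mm tall, standing upright: a round foot (diameter 50 mm, 28 mm tall), a flat lifting eye above it and the grip tab on top. Origin at the centre of its underside, axes as carrier_tab. Its mass is not known beforehand: 0.18 to 0.62 kg. It must stay upright.
Mind the look-alikes: they are no part of the job. Several things have the shape of the tray; the one meant has the colours described above.

How it is judged:
By the outcome, as a careful person would: the job done as asked, in the order asked, and still so for the second after the job is handed in, with the robot touching nothing.
It also fails if it takes over 72 s, if anything falls off the work surface, if the arm or the gripper's body presses on something with over 40 N, if the wrist force passes 120 N, or if a joint passes its speed limit or range.

## Working session

There is one attempt and no reset: what is moved stays moved. The work goes in short steps, Python scripts to look and compute and a shell command to move; the robot and the scene stay as the last step left them, time stands still between calls to the robot, and variables do not carry over. Pictures are saved under pics/ and viewed, about 8 in all and at most 12, crops included, and the job is handed in when it is done.

```bash
ls; mkdir -p pics
python3 - <<'E'
from plant import *
import cv2,numpy as np
np.set_printoptions(precision=4,suppress=True)
s=get_state()
for k,v in s.items(): print(k,np.round(v,4))
for n in ["scene","side","wrist"]:
    print(n,camera_info(n)); cv2.imwrite(f"pics/{n}0.png",read_camera(n)[:,:,::-1])
a=[cv2.imread(f"pics/{n}0.png") for n in ["scene","side"]]
E
```

```text
pics
time 0.0
qpos [ 1.143   0.2872  1.5782 -0.      1.2786 -0.15  ]
dq [-0.0004 -0.0008  0.0018 -0.0003  0.     -0.0014]
joint_efforts [ -0.0022 -40.5978 -29.2628  -0.0002   0.0059   0.    ]
eef_pos [0.1848 0.6485 0.2299]
tcp_rot [ 0.1385  0.9904 -0.0011 -0.0003]
contact_force [-0.2647 -0.0665 -0.6811]
wrist_torque [ 0.0257  0.0081 -0.0227]
opening 1.0002
scene {'K': array([[391.2263,   0.    , 255.9792],
       [  0.    , 391.2263, 191.5969],
       [  0.    ,   0.    ,   1.    ]]), 'R': array([[ 0.7833,  0.6212,  0.0234],
       [ 0.432 , -0.5169, -0.739 ],
       [-0.447 ,  0.589 , -0.6732]]), 't': array([-0.3345, -0.1629,  1.7103])}
side {'K': array([[472.261 ,   0.    , 258.6827],
       [  0.    , 472.261 , 197.9397],
       [  0.    ,   0.    ,   1.    ]]), 'R': array([[ 0.8748, -0.4844,  0.0139],
       [-0.3356, -0.6263, -0.7037],
       [ 0.3496,  0.6109, -0.7104]]), 't': array([-0.4607,  0.1921,  1.2248])}
wrist {'K': array([[272.5429,   0.    , 258.9231],
       [  0.    , 272.5429, 194.461 ],
       [  0.    ,   0.    ,   1.    ]]), 'mount': array([[-0.0004, -0.958 , -0.2867,  0.0732],
       [ 1.    , -0.0002, -0.0009, -0.0003],
       [ 0.0008, -0.2867,  0.958 , -0.1409],
       [ 0.    ,  0.    ,  0.    ,  1.    ]])}
```

View pics/scene0.png

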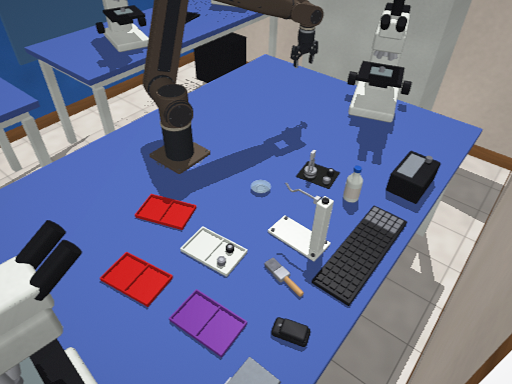

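View pics/side0.png

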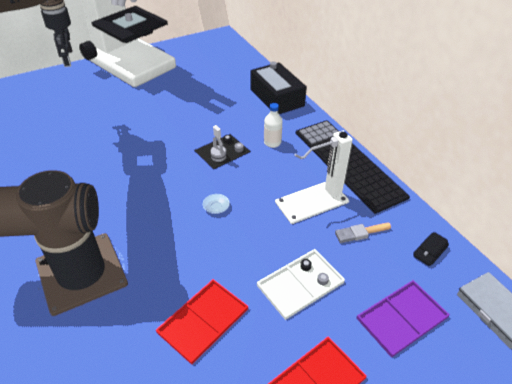

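The scene view shows the carrier at about (311,163) on its pad, the scale plate at (298,238) with the hook wire at (300,188), and the white tray at (214,251) with its pucks to the right. In the side view they are at (217,148), (312,200) and (300,283). Next I'll measure them.

```bash
cat > h.py <<'E'
import cv2,numpy as np
from plant import *
np.set_printoptions(precision=4,suppress=True)
def ray(n,p):
    c=camera_info(n); d=c["R"].T@np.linalg.inv(c["K"])@np.array([p[0],p[1],1.]); return -c["R"].T@c["t"],d
def onz(n,p,z):
    o,d=ray(n,p); return o+d*(z-o[2])/d[2]
def tri(p1,p2,n1="scene",n2="side"):
    o1,d1=ray(n1,p1);o2,d2=ray(n2,p2)
    A=np.array([d1,-d2]).T; s=np.linalg.lstsq(A,o2-o1,rcond=None)[0]
    a,b=o1+s[0]*d1,o2+s[1]*d2; return (a+b)/2,np.linalg.norm(a-b)
def proj(n,X):
    c=camera_info(n); q=c["K"]@(c["R"]@np.array(X)+c["t"]); return q[:2]/q[2]
E
python3 - <<'E'
from h import *
for n in ["scene","side"]:
    im=cv2.imread(f"pics/{n}0.png"); h=cv2.cvtColor(im,cv2.COLOR_BGR2HSV)
    w=((h[...,1]<60)&(h[...,2]>140)).astype(np.uint8)*255
    k=((h[...,2]<60)).astype(np.uint8)*255
    for nm,m,pt,z in [("tray",w,(214,251) if n=="scene" else (300,283),.014),("plate",w,(298,238) if n=="scene" else (312,200),.012),("pad",k,(318,173) if n=="scene" else (222,150),.004)]:
        m=cv2.morphologyEx(m,cv2.MORPH_CLOSE,np.ones((3,3)))
        cs,_=cv2.findContours(m,cv2.RETR_EXTERNAL,cv2.CHAIN_APPROX_NONE)
        c=min(cs,key=lambda c:-cv2.pointPolygonTest(c,pt,True) if cv2.contourArea(c)>80 else 1e9)
        P=np.array([onz(n,p[0],z)[:2] for p in c],np.float32)
        r=cv2.minAreaRect(P*1000); print(n,nm,cv2.boundingRect(c),r)
    b=(h[...,1]<60)
    # crop
rois={"scene":(270,140,80,110),"side":(185,110,180,120)}
o=[]
for n,(x,y,w,hh) in rois.items():
    im=cv2.imread(f"pics/{n}0.png")[y:y+hh,x:x+w]; s=min(400/w,600/hh); s=5 if n=="scene" else 4.4*.5*1
    s=5 if n=="scene" else 2.2
    o.append(im)
a=cv2.resize(o[0],None,fx=5,fy=5,interpolation=cv2.INTER_CUBIC)[:550]
b=cv2.resize(cv2.imread("pics/side0.png")[115:225,195:275],None,fx=5,fy=5,interpolation=cv2.INTER_CUBIC)
cv2.imwrite("pics/c1.png",np.hstack([a,b]))
E
```

```text
scene tray (180, 226, 68, 50) ((484.9898986816406, -302.3899230957031), (193.98187255859375, 128.0513153076172), 5.883013725280762)
scene plate (268, 189, 66, 72) ((656.5790405273438, 11.091766357421875), (214.4796142578125, 312.93524169921875), 10.134099006652832)
scene pad (297, 162, 42, 27) ((539.6339111328125, 269.8124694824219), (145.03738403320312, 116.87206268310547), 8.584894180297852)
side tray (257, 249, 88, 71) ((479.18682861328125, -304.4656982421875), (196.2375946044922, 126.79988861083984), 5.963359832763672)
side plate (64, 0, 448, 280) ((974.0366821289062, 407.28033447265625), (1724.676513671875, 2289.022216796875), 62.94923782348633)
side pad (196, 135, 54, 33) ((534.8097534179688, 266.94744873046875), (141.32659912109375, 112.92938995361328), 9.025545120239258)
```

View pics/c1.png

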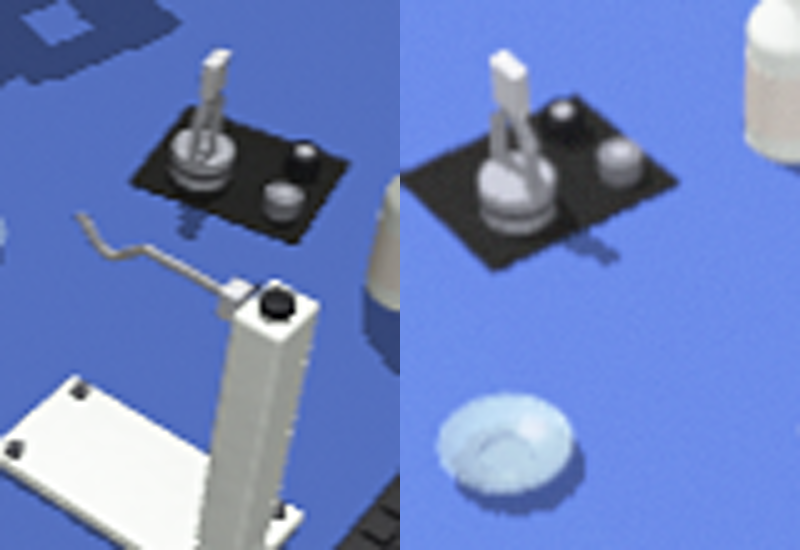

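The crop shows the carrier's tab top at scene px (313,151) and side px (217,127). The hook's tip is at scene (286,182), its lowest part at (292,191) and the arm kink at (299,189). I'll triangulate from these.

Run:
```python
from h import *
f=lambda x,y:((x+.5)/5-.5+270,(y+.5)/5-.5+140)
g=lambda x,y:((x+.5)/5-.5+195,(y+.5)/5-.5+115)
print("tabtop",tri(f(217,55),g(509,62)))
print("foot scene c",onz("scene",f(202,160),.030),onz("side",g(516,185),.032))
print("seat",onz("scene",f(114,254),.1965)); print("tip",onz("scene",f(80,213),.214)); print("kink",onz("scene",f(150,247),.216),"arm end",onz("scene",f(224,287),.216))
a,b,c=[onz("scene",f(*p),.012) for p in [(75,378),(300,515),(2,460)]]
print("plate",a,b,c,np.degrees(np.arctan2(*(b-a)[1::-1])),np.linalg.norm(b-a))
for n,m in (("scene",(313,166)),("side",(217,150))):
  im=cv2.imread(f"pics/{n}0.png")
im=cv2.imread("pics/side0.png")[115:235,265:365]
cv2.imwrite("pics/c2.png",cv2.resize(im,None,fx=5,fy=5,interpolation=cv2.INTER_CUBIC))
```

```text
tabtop (array([0.6279, 0.0016, 0.2826]), np.float64(0.064548421790602))
foot scene c [0.521  0.2352 0.03  ] [0.7355 0.1164 0.032 ]
seat [ 0.6241 -0.0671  0.1965]
tip [ 0.5946 -0.0655  0.214 ]
kink [ 0.6488 -0.0659  0.216 ] arm end [ 0.7047 -0.0673  0.216 ]
plate [ 0.5755 -0.0187  0.012 ] [ 0.7704 -0.0269  0.012 ] [ 0.5824 -0.1171  0.012 ] -2.3976058866429235 0.19512754082518816
```

View pics/c2.png

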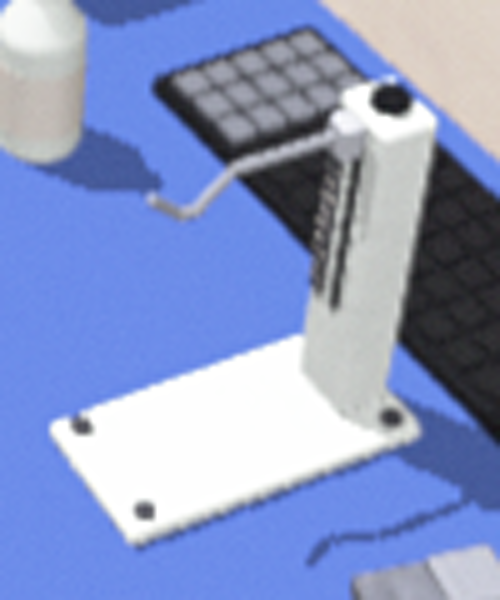

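In the side crop the hook's tip is at px (295,154), its lowest part at (301,158), the kink at (313,148), and the plate corners at (275,200), (292,223) and (349,201). The right half of my earlier composite was offset by 400 px, so I'll correct for that.

Run:
```python
from h import *
f=lambda x,y:((x+.5)/5-.5+270,(y+.5)/5-.5+140)
g=lambda x,y:((x-400+.5)/5-.5+195,(y+.5)/5-.5+115)
k=lambda x,y:((x+.5)/5-.5+265,(y+.5)/5-.5+115)
print("tabtop",tri(f(217,55),g(509,62)))
print("foot",onz("scene",f(202,160),.030),onz("side",g(516,190),.032))
print("seat",tri(f(114,254),k(184,212)));print("tip",tri(f(80,213),k(152,198)));print("kink",tri(f(150,247),k(238,164)),"arm end",tri(f(224,287),k(335,140)))
a,b,c=[onz("side",k(*p),.012) for p in [(138,539),(420,431),(51,427)]]
print("plate",a,b,c,np.degrees(np.arctan2(*(b-a)[1::-1])),np.linalg.norm(b-a),np.linalg.norm(c-a))
print("dish",onz("side",(216,204),.01),onz("scene",(261,187),.01),"bottle",onz("side",(273,120),.12),onz("scene",(355,184),.07))
```

```text
tabtop (array([0.5122, 0.25  , 0.1218]), np.float64(0.002647015296124353))
foot [0.521  0.2352 0.03  ] [0.5049 0.2334 0.032 ]
seat (array([ 0.6205, -0.0616,  0.1895]), np.float64(0.0018662090090925557))
tip (array([ 0.5949, -0.0668,  0.2136]), np.float64(0.002403063185078917))
kink (array([ 0.6489, -0.0667,  0.2155]), np.float64(0.001940762452178133)) arm end (array([ 0.7063, -0.073 ,  0.2172]), np.float64(0.00626343638186698))
plate [ 0.5678 -0.1219  0.012 ] [ 0.7611 -0.1282  0.012 ] [ 0.5692 -0.0216  0.012 ] -1.875067925818237 0.19345421540113805 0.10029627329123314
dish [0.4093 0.0477 0.01  ] [0.4123 0.0503 0.01  ] bottle [0.6872 0.1993 0.12  ] [0.7154 0.2384 0.07  ]
```

```bash
python3 -m jog '{"travel":[[25,-31,0],[25,-31,0],[25,-31,0],[25,-31,0],[25,-31,0]],"dr":[[0,0,2],[0,0,2],[0,0,2],[0,0,2],[0,0,2]],"jaw":[0,0,0,0,0]}' && python3 -m jog '{"travel":[[25,-31,0],[25,-31,0],[25,-31,0],[25,-31,0],[25,-31,0]],"dr":[[0,0,2],[0,0,2],[0,0,2],[0,0,0],[0,0,0]],"jaw":[0,0,0,0,0]}' && python3 -m jog '{"travel":[[25,-31,0],[25,-31,0],[25,-31,0],[0,0,0],[0,0,0]],"dr":[[0,0,0],[0,0,0],[0,0,0],[0,0,0],[0,0,0]],"jaw":[0,0,0,0,0]}'
python3 - <<'E'
from h import *
import json
s=get_state(); im=read_camera("wrist"); cv2.imwrite("pics/w1.png",im[:,:,::-1])
json.dump({k:np.array(s[k]).tolist() for k in("eef_pos","tcp_rot")},open("w1.json","w"))
print(s["time"],s["eef_pos"],s["tcp_rot"],s["contact_force"])
E
```

```text
time: 0.57
eef_pos: [0.3106, 0.4925, 0.2309]
tcp_rot: [0.05, 0.999, -0.0, -0.0]
contact_force: [0.8, -0.6, 0.1]
opening: 0.999
time: 0.98
eef_pos: [0.4357, 0.3374, 0.2311]
tcp_rot: [-0.001, 1.0, -0.0, -0.0]
contact_force: [0.2, 0.1, 0.0]
opening: 1.0
time: 1.4
eef_pos: [0.511, 0.2444, 0.2309]
tcp_rot: [0.001, 1.0, 0.0, -0.0]
contact_force: [0.7, -0.9, 0.6]
opening: 0.999
1.4 [0.511  0.2444 0.2309] [ 0.0013  1.      0.     -0.0005] [ 0.6692 -0.9434  0.6264]
```

View pics/w1.png

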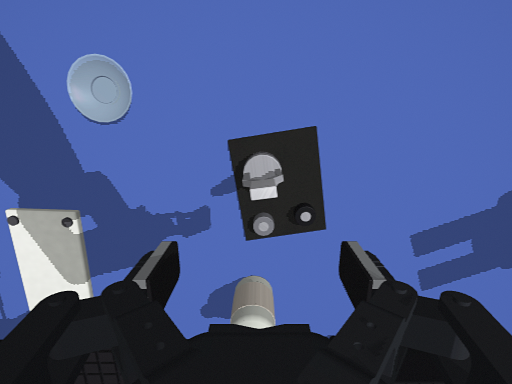

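The wrist view shows the carrier near (263,175), with the tab's bright top face at (264,192). Its width lies along the jaw direction. I'll measure its yaw and centre.

```bash
cat >> h.py <<'E'
from scipy.spatial.transform import Rotation as Ro
def wonz(s,p,z):
    c=camera_info("wrist"); T=np.eye(4); T[:3,:3]=Ro.from_quat(s["tcp_rot"]).as_matrix(); T[:3,3]=s["eef_pos"]
    M=T@np.array(c["mount"]); d=M[:3,:3]@np.linalg.inv(c["K"])@np.array([p[0],p[1],1.]); o=M[:3,3]; return o+d*(z-o[2])/d[2]
E
python3 - <<'E'
from h import *
import json
s=json.load(open("w1.json")); im=cv2.imread("pics/w1.png"); g=cv2.cvtColor(im,cv2.COLOR_BGR2GRAY)
print(g[184:202:2,244:290:3])
m=(g>205).astype(np.uint8); m[:170]=0;m[215:]=0;m[:,:240]=0;m[:,300:]=0
c=max(cv2.findContours(m,0,1)[0],key=cv2.contourArea); print(cv2.boundingRect(c),c.reshape(-1,2).tolist())
P=np.array([wonz(s,p[0],.122)[:2]*1000 for p in c],np.float32); print(cv2.minAreaRect(P))
h=cv2.cvtColor(im,cv2.COLOR_BGR2HSV); k=((h[...,2]<60)).astype(np.uint8);k[240:]=0;k[:120]=0;k[:,:220]=0;k[:,335:]=0
c=max(cv2.findContours(k,0,1)[0],key=cv2.contourArea);P=np.array([wonz(s,p[0],.004)[:2]*1000 for p in c],np.float32); print(cv2.minAreaRect(P))
cv2.imwrite("pics/c3.png",cv2.resize(im[120:250,215:335],None,fx=4.5,fy=4.5,interpolation=cv2.INTER_CUBIC))
E
```

```text
[[ 96  94  97 110 111 112 113 114 116 116 117 120  35  37  37  38]
 [ 77  99 100 111 111 110 111 113 109 146 196  29  37  37  36  37]
 [ 22  21  93 111 158 197 208 218 218 223 216  29  37  36  36  35]
 [ 37  28 178 212 210 210 211 218 218 221 212  48  37  36  35  36]
 [ 36  34 150 208 206 206 208 209 216 214 211  84  36  37  38  37]
 [ 36  33 137 205 205 207 212 206 215 201 211 127  37  37  36  36]
 [ 37  36 117 204 204 205 210 214 217 204 221 138  37  37  35  36]
 [ 34  36  68 206 205 215 205 186 106  46  23  32  36  35  35  36]
 [ 35  34  29  80  28  26  29  34  34  34  36  35  36  37  36  37]]
(251, 187, 26, 12) [[268, 187], [267, 188], [266, 188], [265, 188], [264, 188], [263, 188], [262, 188], [261, 188], [260, 189], [259, 189], [258, 189], [257, 189], [256, 189], [255, 189], [254, 190], [253, 189], [252, 189], [251, 190], [251, 191], [252, 192], [252, 193], [252, 194], [252, 195], [252, 196], [252, 195], [252, 194], [253, 193], [254, 193], [255, 193], [256, 192], [257, 193], [258, 192], [259, 192], [260, 193], [259, 194], [259, 195], [260, 196], [259, 197], [258, 198], [257, 198], [258, 198], [259, 198], [260, 198], [261, 198], [262, 197], [263, 197], [264, 197], [265, 197], [266, 197], [267, 197], [268, 197], [269, 197], [269, 196], [269, 195], [270, 194], [271, 193], [272, 192], [273, 193], [273, 194], [273, 195], [272, 196], [273, 196], [274, 196], [275, 196], [276, 196], [276, 195], [275, 194], [275, 193], [275, 192], [275, 191], [275, 190], [275, 189], [275, 188], [275, 187], [274, 187], [273, 187], [272, 187], [271, 187], [270, 187], [269, 187]]
((510.501220703125, 248.2960662841797), (9.991247177124023, 23.18320655822754), 7.214206218719482)
((535.5267333984375, 271.2296447753906), (147.9790802001953, 117.56134033203125), 8.737741470336914)
```

View pics/c3.png

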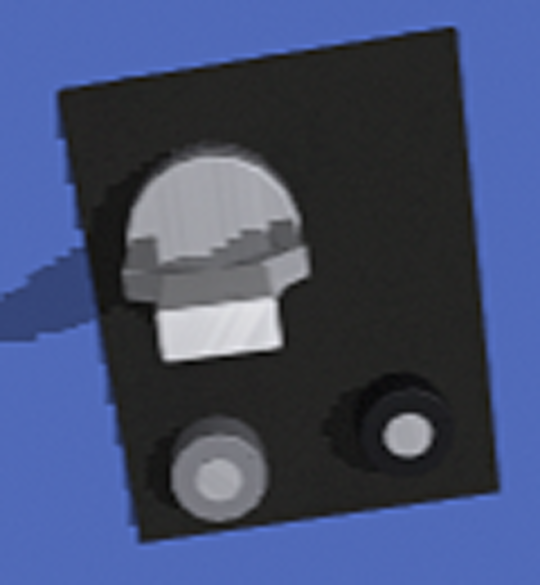

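```bash
python3 -m jog '{"travel":[[0,4,-30],[0,0,-35],[0,0,-35],[0,0,-30],[0,0,-10]],"dr":[[0,0,3.7],[0,0,3.7],[0,0,0],[0,0,0],[0,0,0]],"jaw":[0,0,0,0,0]}' 60 && python3 -m jog '{"travel":[[0,0,0],[0,0,0],[0,0,0],[0,0,0],[0,0,0]],"dr":[[0,0,0],[0,0,0],[0,0,0],[0,0,0],[0,0,0]],"jaw":[90,120,140,160,180]}' 60 && python3 -m jog '{"travel":[[0,0,0],[0,0,0],[0,0,0],[0,0,0],[0,0,0]],"dr":[[0,0,0],[0,0,0],[0,0,0],[0,0,0],[0,0,0]],"jaw":[220,255,255,255,255]}' 60
python3 -c "
from h import *
s=get_state();print(s['contact_force'],s['wrist_torque'])
cv2.imwrite('pics/s2.png',read_camera('side')[:,:,::-1])"
```

```text
time: 1.87
eef_pos: [0.5052, 0.2506, 0.0858]
tcp_rot: [-0.066, 0.998, -0.001, -0.005]
contact_force: [-0.5, 0.2, 0.1]
opening: 1.004
time: 2.28
eef_pos: [0.5116, 0.2505, 0.0938]
tcp_rot: [-0.065, 0.998, 0.0, 0.002]
contact_force: [0.7, 0.1, 4.2]
opening: 0.307
time: 2.7
eef_pos: [0.5118, 0.2501, 0.0938]
tcp_rot: [-0.065, 0.998, 0.0, 0.002]
contact_force: [-0.0, -1.9, 6.6]
opening: 0.291
[-0.015  -1.8988  6.6239] [-0.3329  0.0262  0.0396]
```

```bash
cat > avg.py <<'E'
import sys
from h import *
n=int(sys.argv[1]); F=[];P=[]
for i in range(n):
    read_camera("side"); s=get_state(); F.append(list(s["contact_force"])+list(s["wrist_torque"])); P.append(s["eef_pos"])
F=np.array(F);P=np.array(P)
print("t %.2f"%s["time"],"F",F.mean(0).round(2),"sem",(F.std(0)/n**.5).round(2)[:3],"P",P.mean(0).round(4),"yaw %.2f"%(np.degrees(2*np.arctan2(*np.array(s["tcp_rot"])[[0,1]]))),"op %.3f"%s["opening"])
E
python3 -m jog '{"travel":[[0,0,3],[0,0,5],[0,0,12],[0,0,25],[0,0,30]],"dr":[[0,0,0],[0,0,0],[0,0,0],[0,0,0],[0,0,0]],"jaw":[255,255,255,255,255]}' 60 && python3 -m jog '{"travel":[[0,0,30],[0,0,30],[0,0,12],[0,0,6],[0,0,0]],"dr":[[0,0,0],[0,0,0],[0,0,0],[0,0,0],[0,0,0]],"jaw":[255,255,255,255,255]}' 60
python3 avg.py 10
```

```text
time: 3.17
eef_pos: [0.5077, 0.2496, 0.1645]
tcp_rot: [-0.065, 0.998, -0.001, -0.003]
contact_force: [1.1, 0.4, -3.4]
opening: 0.292
time: 3.58
eef_pos: [0.5103, 0.2503, 0.2453]
tcp_rot: [-0.065, 0.998, 0.0, 0.001]
contact_force: [-0.9, 0.5, -4.1]
opening: 0.288
t 4.08 F [-0.04 -0.09 -3.47  0.01 -0.    0.  ] sem [0.18 0.18 0.19] P [0.5093 0.2499 0.2424] yaw -7.48 op 0.288
```

```bash
J=1; python3 -m jog '{"travel":[[2,-12,0],[4,-22,0],[4,-30,0],[4,-30,0],[4,-30,0]],"dr":[[0,0,0],[0,0,-1],[0,0,-1],[0,0,-1],[0,0,-1]],"jaw":[255,255,255,255,255]}' && python3 -m jog '{"travel":[[4,-30,0],[4,-30,0],[4,-30,0],[4,-30,0],[4,-30,0]],"dr":[[0,0,-1],[0,0,-1],[0,0,-1],[0,0,-1],[0,0,-1]],"jaw":[255,255,255,255,255]}' && python3 -m jog '{"travel":[[4,-22,0],[4,-12,0],[0,-6,0],[0,0,0],[0,0,0]],"dr":[[0,0,-0.5],[0,0,0],[0,0,0],[0,0,0],[0,0,0]],"jaw":[255,255,255,255,255]}'
python3 avg.py 4
python3 - <<'E'
from h import *
a=read_camera("scene");b=read_camera("side")
cv2.imwrite("pics/sc3.png",a[:,:,::-1]);cv2.imwrite("pics/sd3.png",b[:,:,::-1])
X=[.56,-.065,.2]
o=[]
for n,i in(("scene",a),("side",b)):
    u,v=proj(n,X).astype(int); print(n,u,v); o.append(cv2.resize(i[v-55:v+55,u-35:u+45,::-1],None,fx=5,fy=5,interpolation=cv2.INTER_CUBIC)); 
cv2.imwrite("pics/c4.png",np.hstack(o))
E
```

```text
time: 4.5
eef_pos: [0.5281, 0.1243, 0.2444]
tcp_rot: [-0.03, 1.0, -0.0, 0.0]
contact_force: [0.7, -0.2, -3.3]
opening: 0.29
time: 4.92
eef_pos: [0.5479, -0.0262, 0.2446]
tcp_rot: [0.014, 1.0, -0.0, 0.0]
contact_force: [0.5, 0.3, -3.3]
opening: 0.293
time: 5.33
eef_pos: [0.5558, -0.0632, 0.2442]
tcp_rot: [0.017, 1.0, 0.0, -0.0]
contact_force: [-0.4, 0.6, -2.9]
opening: 0.288
t 5.53 F [-0.06  0.33 -3.65 -0.01  0.01  0.01] sem [0.14 0.19 0.12] P [ 0.5559 -0.0627  0.2442] yaw 1.92 op 0.292
scene 276 180
side 282 161
```

View pics/c4.png

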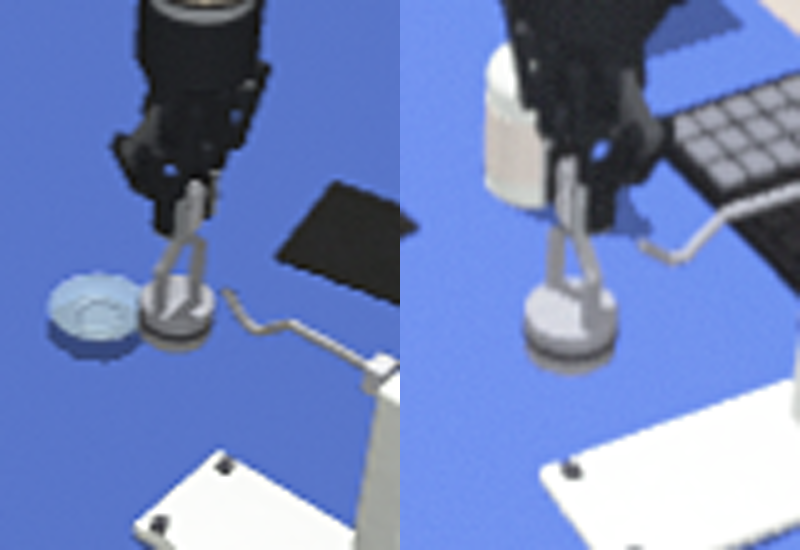

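The carrier hangs upright in the grip at scene px (276,175) and side px (281,160). The hook's tip is just ahead, at scene (286,183) and side (296,154). I'll compare them differentially.

Run:
```python
from h import *
f=lambda x,y:((x+.5)/5-.5+241,(y+.5)/5-.5+125)
g=lambda x,y:((x-400+.5)/5-.5+247,(y+.5)/5-.5+106)
for nm,a,b in [("foot top c",(177,302),(570,313)),("tab bottom",(188,232),(571,217)),("hookbottom",(261,328),(682,258)),("tip",(226,292),(643,243)),("kink",(291,323),(735,212))]:
    print(nm,*tri(f(*a),g(*b)))
T=np.array([.5559,-.0627,.2442]);
for z,nm in((.006-.0118,"tabbot"),(-.0618,"foottop")):
    X=T+[-.001,0,z]; u=proj("scene",X);v=proj("side",X); print(nm,X,(u-[241,125])*5,(v-[247,106])*5+[400,0])
# wire centreline profile from the masks: lowest pixels
S=np.array([.6215,-.066,.1985-.0035]); print((proj("scene",S)-[241,125])*5,(proj("side",S)-[247,106])*5+[400,0])
```

```text
foot top c [ 0.5558 -0.062   0.1766] 0.0017294303940532333
tab bottom [ 0.5571 -0.0564  0.2359] 0.0012862027264833457
hookbottom [ 0.6229 -0.0645  0.1919] 0.004978783573909535
tip [ 0.5962 -0.0665  0.2118] 0.0005932719498840274
kink [ 0.6491 -0.0724  0.2181] 0.0029430587991772375
tabbot [ 0.5549 -0.0627  0.2384] [178.136  229.4241] [572.2308 220.6118]
foottop [ 0.5549 -0.0627  0.1824] [173.1771 294.574 ] [567.1394 302.6002]
[254.4253 326.1494] [678.2955 249.6463]
```

```bash
python3 -m jog '{"travel":[[4,-4,-2],[12,0,0],[15,0,0],[15,-1,0],[12,0,0]],"dr":[[0,0,0],[0,0,0],[0,0,0],[0,0,0],[0,0,0]],"jaw":[255,255,255,255,255]}' && python3 -m jog '{"travel":[[8,0,0],[0,0,0],[0,0,0],[0,0,-5],[0,0,-5]],"dr":[[0,0,0],[0,0,0],[0,0,0],[0,0,0],[0,0,0]],"jaw":[255,255,255,255,255]}'
python3 avg.py 4
python3 - <<'E'
from h import *
a=read_camera("scene");b=read_camera("side")
X=[.62,-.065,.2]
o=[]
for n,i in(("scene",a),("side",b)):
    u,v=proj(n,X).astype(int); print(n,u,v); o.append(cv2.resize(i[v-35:v+40,u-25:u+25,::-1],None,fx=8,fy=8,interpolation=cv2.INTER_CUBIC)); 
cv2.imwrite("pics/c5.png",np.hstack(o))
E
```

```text
time: 6.05
eef_pos: [0.6152, -0.0691, 0.2421]
tcp_rot: [0.018, 1.0, -0.0, 0.0]
contact_force: [0.0, -0.5, -3.3]
opening: 0.288
time: 6.47
eef_pos: [0.6217, -0.0689, 0.2323]
tcp_rot: [0.018, 1.0, -0.0, 0.0]
contact_force: [0.2, 0.8, -3.9]
opening: 0.289
t 6.67 F [ 0.    0.25 -3.64 -0.01  0.02  0.02] sem [0.17 0.17 0.62] P [ 0.6211 -0.0687  0.231 ] yaw 2.02 op 0.290
scene 291 188
side 302 154
```

View pics/c5.png

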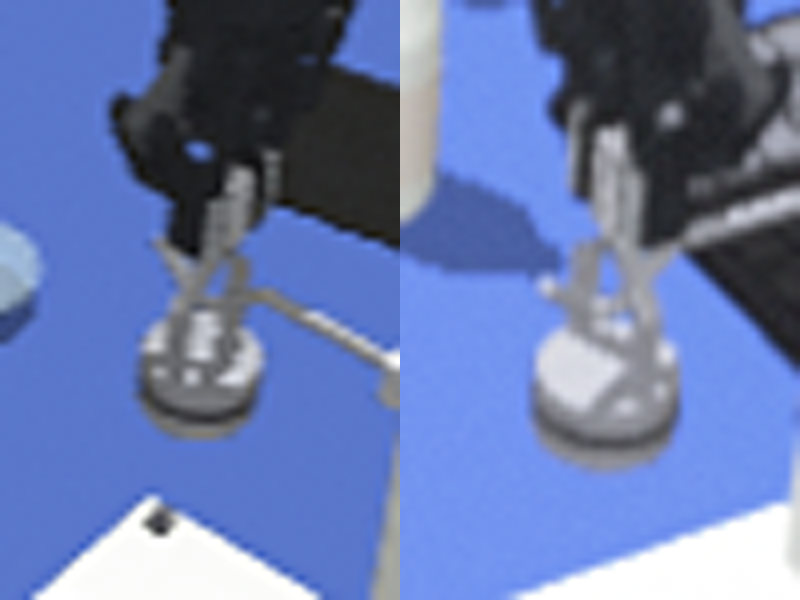

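The wire now runs through the eye: the tip shows on the near side at scene crop (158,245) and the arm leaves on the far side at (260,292). Next I lower gently.

```bash
python3 -m jog '{"travel":[[0,0,-4],[0,0,-4],[0,0,-3],[0,0,-2],[0,0,-1]],"dr":[[0,0,0],[0,0,0],[0,0,0],[0,0,0],[0,0,0]],"jaw":[255,255,255,255,255]}';python3 avg.py 6;  python3 -m jog '{"travel":[[0,0,-1.5],[0,0,-1.5],[0,0,-1.5],[0,0,-1.5],[0,0,-1.5]],"dr":[[0,0,0],[0,0,0],[0,0,0],[0,0,0],[0,0,0]],"jaw":[255,255,255,255,255]}';python3 avg.py 8
```

```text
time: 7.18
eef_pos: [0.6218, -0.0688, 0.2175]
tcp_rot: [0.018, 1.0, 0.0, -0.001]
contact_force: [0.3, 0.5, -3.8]
opening: 0.288
t 7.48 F [ 0.   -0.4  -3.26  0.02  0.01  0.  ] sem [0.22 0.15 0.14] P [ 0.6221 -0.0689  0.2182] yaw 2.01 op 0.291
time: 7.9
eef_pos: [0.6221, -0.0688, 0.2109]
tcp_rot: [0.018, 1.0, 0.0, 0.0]
contact_force: [0.8, 0.1, -1.3]
opening: 0.288
t 8.30 F [-0.48  0.75 -2.12  0.13  0.1   0.01] sem [0.19 0.23 0.17] P [ 0.622  -0.0688  0.2108] yaw 2.02 op 0.294
```

```bash
python3 -m jog '{"travel":[[0,1,0],[0,1,0],[0,0,0]],"dr":[[0,0,0],[0,0,0],[0,0,0]],"jaw":[255,255,255]}';python3 avg.py 8;  python3 -m jog '{"travel":[[-1,0,0],[-1,0,0],[0,0,0]],"dr":[[0,0,0],[0,0,0],[0,0,0]],"jaw":[255,255,255]}';python3 avg.py 8
```

```text
time: 8.55
eef_pos: [0.6221, -0.0673, 0.2109]
tcp_rot: [0.018, 1.0, -0.001, 0.0]
contact_force: [-0.2, 0.2, -1.9]
opening: 0.293
t 8.95 F [-0.57 -1.36 -2.35 -0.23  0.11  0.  ] sem [0.18 0.14 0.06] P [ 0.6221 -0.0672  0.2109] yaw 2.02 op 0.293
time: 9.2
eef_pos: [0.6198, -0.0667, 0.2107]
tcp_rot: [0.018, 1.0, 0.0, -0.0]
contact_force: [0.2, -0.5, -2.1]
opening: 0.29
t 9.60 F [-0.82 -0.25 -2.44 -0.08  0.2  -0.01] sem [0.25 0.19 0.13] P [ 0.6199 -0.0667  0.2107] yaw 2.02 op 0.291
```

```bash
python3 -m jog '{"travel":[[-1,0,0],[-1,0,0],[-1,0,0],[0,0,0]],"dr":[[0,0,0],[0,0,0],[0,0,0],[0,0,0]],"jaw":[255,255,255,255]}';python3 avg.py 10;  python3 -m jog '{"travel":[[0,0,-1.5],[0,0,-1.5],[0,0,-1.5],[0,0,-1.5],[0,0,0]],"dr":[[0,0,0],[0,0,0],[0,0,0],[0,0,0],[0,0,0]],"jaw":[255,255,255,255,255]}';python3 avg.py 10
```

```text
time: 9.93
eef_pos: [0.6176, -0.067, 0.2113]
tcp_rot: [0.018, 1.0, -0.0, 0.001]
contact_force: [2.0, -0.6, -3.4]
opening: 0.295
t 10.43 F [ 2.12 -0.98 -2.51 -0.16 -0.4   0.01] sem [0.2  0.15 0.16] P [ 0.6175 -0.067   0.2111] yaw 2.02 op 0.290
time: 10.85
eef_pos: [0.6172, -0.067, 0.2045]
tcp_rot: [0.018, 1.0, -0.0, 0.0]
contact_force: [4.1, -0.9, -1.7]
opening: 0.293
t 11.35 F [ 3.21 -1.26 -2.11 -0.25 -0.63  0.01] sem [0.15 0.1  0.13] P [ 0.6172 -0.0669  0.2049] yaw 2.02 op 0.295
```

```bash
python3 -m jog '{"travel":[[1,0,0],[1,-1,0],[0,0,0]],"dr":[[0,0,0],[0,0,0],[0,0,0]],"jaw":[255,255,255]}';python3 avg.py 10;  python3 -m jog '{"travel":[[0,0,-1],[0,0,-1.5],[0,0,-1.5],[0,0,-1],[0,0,0]],"dr":[[0,0,0],[0,0,0],[0,0,0],[0,0,0],[0,0,0]],"jaw":[255,255,255,255,255]}';python3 avg.py 10
```

```text
time: 11.6
eef_pos: [0.6181, -0.0675, 0.2041]
tcp_rot: [0.018, 1.0, 0.001, -0.002]
contact_force: [-0.0, 0.3, -2.6]
opening: 0.293
t 12.10 F [-0.66  0.71 -2.24  0.11  0.14  0.01] sem [0.17 0.14 0.14] P [ 0.6184 -0.0675  0.2044] yaw 2.01 op 0.291
time: 12.52
eef_pos: [0.619, -0.0676, 0.1994]
tcp_rot: [0.018, 1.0, 0.0, -0.0]
contact_force: [-0.3, 2.5, -2.0]
opening: 0.293
t 13.02 F [-1.6   2.25 -1.4   0.46  0.26 -0.01] sem [0.16 0.17 0.23] P [ 0.619  -0.0677  0.1998] yaw 2.02 op 0.291
```

```bash
python3 -m jog '{"travel":[[-0.8,1,0],[0,0,0],[0,0,0]],"dr":[[0,0,0],[0,0,0],[0,0,0]],"jaw":[255,255,255]}';python3 avg.py 8;  python3 -m jog '{"travel":[[0,0,-1],[0,0,-1.5],[0,0,-1.5],[0,0,-1],[0,0,0]],"dr":[[0,0,0],[0,0,0],[0,0,0],[0,0,0],[0,0,0]],"jaw":[255,255,255,255,255]}';python3 avg.py 10
```

```text
time: 13.27
eef_pos: [0.6188, -0.0675, 0.2003]
tcp_rot: [0.018, 1.0, -0.001, 0.001]
contact_force: [0.4, 0.7, -1.6]
opening: 0.291
t 13.67 F [ 0.97 -0.76 -1.47 -0.1  -0.22  0.  ] sem [0.19 0.26 0.09] P [ 0.6188 -0.0674  0.2002] yaw 2.02 op 0.289
time: 14.08
eef_pos: [0.6184, -0.0672, 0.1946]
tcp_rot: [0.018, 1.0, -0.0, 0.0]
contact_force: [1.9, -2.8, -1.2]
opening: 0.29
t 14.58 F [ 1.96 -2.79 -1.03 -0.49 -0.35  0.02] sem [0.13 0.17 0.17] P [ 0.6184 -0.0671  0.1949] yaw 2.01 op 0.290
```

```bash
python3 -m jog '{"travel":[[0.4,-0.6,0],[0,0,0],[0,0,0]],"dr":[[0,0,0],[0,0,0],[0,0,0]],"jaw":[255,255,255]}';python3 avg.py 8;  python3 -m jog '{"travel":[[0,0,-1.5],[0,0,-2],[0,0,-2],[0,0,-1.5],[0,0,0]],"dr":[[0,0,0],[0,0,0],[0,0,0],[0,0,0],[0,0,0]],"jaw":[255,255,255,255,255]}';python3 avg.py 8
```

```text
time: 14.83
eef_pos: [0.6185, -0.0672, 0.1946]
tcp_rot: [0.018, 1.0, 0.0, -0.0]
contact_force: [2.2, -1.5, -2.3]
opening: 0.288
t 15.23 F [ 0.95 -1.38 -1.21 -0.27 -0.17 -0.  ] sem [0.14 0.17 0.11] P [ 0.6185 -0.0673  0.1947] yaw 2.02 op 0.287
time: 15.65
eef_pos: [0.6185, -0.0673, 0.1872]
tcp_rot: [0.018, 1.0, 0.0, -0.0]
contact_force: [0.2, -0.6, -0.6]
opening: 0.291
t 16.05 F [-0.35 -0.14 -0.74 -0.09  0.04  0.01] sem [0.19 0.12 0.21] P [ 0.6186 -0.0674  0.1878] yaw 2.02 op 0.291
```

```bash
python3 -m jog '{"travel":[[0,0,-1.5],[0,0,-1.5],[0,0,-1.5],[0,0,-1],[0,0,0]],"dr":[[0,0,0],[0,0,0],[0,0,0],[0,0,0],[0,0,0]],"jaw":[255,255,255,255,255]}';python3 avg.py 10;  python3 -m jog '{"travel":[[0,0,-1],[0,0,-1.5],[0,0,-1],[0,0,-1],[0,0,0]],"dr":[[0,0,0],[0,0,0],[0,0,0],[0,0,0],[0,0,0]],"jaw":[255,255,255,255,255]}';python3 avg.py 20
```

```text
time: 16.47
eef_pos: [0.6186, -0.0674, 0.182]
tcp_rot: [0.018, 1.0, 0.0, -0.0]
contact_force: [-1.8, -0.0, -0.1]
opening: 0.293
t 16.97 F [-0.76  0.22 -0.41  0.04  0.16 -0.01] sem [0.12 0.12 0.14] P [ 0.6186 -0.0674  0.1823] yaw 2.02 op 0.291
time: 17.38
eef_pos: [0.6186, -0.0674, 0.1775]
tcp_rot: [0.018, 1.0, 0.0, -0.0]
contact_force: [-1.6, 0.7, -0.1]
opening: 0.291
t 18.38 F [-1.35  0.53  0.38  0.13  0.26 -0.01] sem [0.16 0.13 0.12] P [ 0.6186 -0.0674  0.1778] yaw 2.02 op 0.288
```

```bash
python3 -m jog '{"travel":[[-0.5,0.2,1],[0,0,0],[0,0,0],[0,0,0],[0,0,0]],"dr":[[0,0,0],[0,0,0],[0,0,0],[0,0,0],[0,0,0]],"jaw":[255,255,255,255,255]}' 20;python3 avg.py 12;  python3 -m jog '{"travel":[[0,0,0],[0,0,0],[0,0,0],[0,0,0],[0,0,0]],"dr":[[0,0,0],[0,0,0],[0,0,0],[0,0,0],[0,0,0]],"jaw":[190,187,185,184,183]}' 20;python3 avg.py 4
```

```text
time: 18.8
eef_pos: [0.6185, -0.0674, 0.1791]
tcp_rot: [0.018, 1.0, -0.0, 0.001]
contact_force: [0.3, 0.3, 0.5]
opening: 0.288
t 19.40 F [ 1.13  0.01  0.17  0.01 -0.18  0.  ] sem [0.14 0.07 0.17] P [ 0.6185 -0.0674  0.179 ] yaw 2.02 op 0.294
time: 19.82
eef_pos: [0.6184, -0.0673, 0.179]
tcp_rot: [0.018, 1.0, -0.0, 0.0]
contact_force: [2.2, -0.6, -0.3]
opening: 0.291
t 20.02 F [ 2.39 -0.54  0.25 -0.09 -0.47 -0.02] sem [0.1  0.19 0.06] P [ 0.6184 -0.0674  0.1789] yaw 2.02 op 0.290
```

```bash
python3 -m jog '{"travel":[[0.5,-0.1,0],[0,0,0],[0,0,0],[0,0,0],[0,0,0]],"dr":[[0,0,0],[0,0,0],[0,0,0],[0,0,0],[0,0,0]],"jaw":[183,183,183,183,183]}' 20;python3 avg.py 6;  python3 -m jog '{"travel":[[0,0,0],[0,0,0],[0,0,0],[0,0,0],[0,0,0]],"dr":[[0,0,0],[0,0,0],[0,0,0],[0,0,0],[0,0,0]],"jaw":[182,181,180,179,178]}' 20;python3 avg.py 4
```

```text
time: 20.43
eef_pos: [0.6185, -0.0674, 0.1787]
tcp_rot: [0.018, 1.0, 0.0, -0.0]
contact_force: [2.0, -1.2, -1.0]
opening: 0.293
t 20.73 F [ 0.8  -0.52  0.32 -0.1  -0.18  0.01] sem [0.28 0.21 0.22] P [ 0.6185 -0.0674  0.1787] yaw 2.02 op 0.289
time: 21.15
eef_pos: [0.6185, -0.0674, 0.1787]
tcp_rot: [0.018, 1.0, 0.0, -0.0]
contact_force: [-0.1, -0.7, -0.6]
opening: 0.303
t 21.35 F [ 0.2  -0.91  0.03 -0.1  -0.03 -0.  ] sem [0.16 0.27 0.13] P [ 0.6185 -0.0674  0.1787] yaw 2.01 op 0.303
```

```bash
python3 -m jog '{"travel":[[0,0,0],[0,0,0],[0,0,0],[0,0,0],[0,0,0]],"dr":[[0,0,0],[0,0,0],[0,0,0],[0,0,0],[0,0,0]],"jaw":[177,175,172,168,163]}' 20; python3 -m jog '{"travel":[[0,0,0],[0,0,0],[0,0,0],[0,0,0],[0,0,0]],"dr":[[0,0,0],[0,0,0],[0,0,0],[0,0,0],[0,0,0]],"jaw":[150,130,115,110,110]}' 20
python3 - <<'E'
from h import *
i0=None
for k in range(16):
    im=read_camera("side"); u,v=302,160; c=cv2.cvtColor(im[v-40:v+60,u-40:u+40],cv2.COLOR_RGB2GRAY).astype(float)
    if i0 is not None and k%2==0: print(k,np.abs(c-i0).mean().round(2),(np.abs(c-i0)>25).sum(),end=" | ")
    i0=c
b=im;a=read_camera("scene");X=[.62,-.065,.16];o=[]
for n,i in(("scene",a),("side",b)):
    u,v=proj(n,X).astype(int); print(n,u,v); o.append(cv2.resize(i[v-35:v+40,u-25:u+25,::-1],None,fx=8,fy=8,interpolation=cv2.INTER_CUBIC))
cv2.imwrite("pics/c6.png",np.hstack(o)); s=get_state(); print(s["time"],s["contact_force"],s["eef_pos"],s["opening"])
E
```

```text
time: 21.77
eef_pos: [0.6186, -0.0672, 0.1787]
tcp_rot: [0.018, 1.0, 0.0, -0.0]
contact_force: [-0.3, 0.0, 0.5]
opening: 0.36
time: 22.18
eef_pos: [0.6187, -0.0674, 0.1788]
tcp_rot: [0.018, 1.0, -0.0, -0.0]
contact_force: [-0.6, -0.4, -0.3]
opening: 0.572
2 1.22 0 | 4 1.2 0 | 6 1.2 0 | 8 1.22 0 | 10 1.22 0 | 12 1.2 0 | Traceback (most recent call last):
  File "<stdin>", line 4, in <module>
ValueError: 200 camera calls are used up
```

The camera budget is spent: my force averaging used up the calls, so from here I have force feedback and saved pictures only. The last frames showed the carrier perfectly still. I'll wait out the hang time, which also gives me the empty-hand force bias, and check the bay position on the saved pictures.

```bash
for i in 1; do :; done
python3 -m jog '{"travel":[[0,0,0],[0,0,0],[0,0,0],[0,0,0],[0,0,0]],"dr":[[0,0,0],[0,0,0],[0,0,0],[0,0,0],[0,0,0]],"jaw":[110,110,110,110,110]}' 
python3 -m jog '{"travel":[[0,0,0],[0,0,0],[0,0,0],[0,0,0],[0,0,0]],"dr":[[0,0,0],[0,0,0],[0,0,0],[0,0,0],[0,0,0]],"jaw":[110,110,110,110,110]}' |grep -E "force|pos"
python3 -m jog '{"travel":[[0,0,0],[0,0,0],[0,0,0],[0,0,0],[0,0,0]],"dr":[[0,0,0],[0,0,0],[0,0,0],[0,0,0],[0,0,0]],"jaw":[110,110,110,110,110]}' |grep -E "force|pos"
python3 -m jog '{"travel":[[0,0,0],[0,0,0],[0,0,0],[0,0,0],[0,0,0]],"dr":[[0,0,0],[0,0,0],[0,0,0],[0,0,0],[0,0,0]],"jaw":[110,110,110,110,110]}' |grep -E "force|pos"
python3 -m jog '{"travel":[[0,0,0],[0,0,0],[0,0,0],[0,0,0],[0,0,0]],"dr":[[0,0,0],[0,0,0],[0,0,0],[0,0,0],[0,0,0]],"jaw":[110,110,110,110,110]}' |grep -E "force|pos"
python3 -m jog '{"travel":[[0,0,0],[0,0,0],[0,0,0],[0,0,0],[0,0,0]],"dr":[[0,0,0],[0,0,0],[0,0,0],[0,0,0],[0,0,0]],"jaw":[110,110,110,110,110]}' |grep -E "force|pos|time"
python3 - <<'E'
from h import *
o=[];c=np.array([.482,-.3035]);t=np.radians(6);R=np.array([[np.cos(t),-np.sin(t)],[np.sin(t),np.cos(t)]])
for n,ctr in(("scene",(214,251)),("side",(300,283))):
    im=cv2.imread(f"pics/{n}0.png"); x,y=ctr; im=cv2.resize(im[y-48:y+48,x-48:x+48],None,fx=4.16,fy=4.16,interpolation=cv2.INTER_CUBIC)
    pr=lambda p,z:tuple(int(q) for q in ((proj(n,[*(c+R@np.array(p)),z])-[x-48,y-48]+.5)*4.16))
    q=[(-.091,-.056),(-.002,-.056),(-.002,.056),(-.091,.056)]
    for i in range(4): cv2.line(im,pr(q[i],.014),pr(q[(i+1)%4],.014),(0,0,255),1)
    cv2.circle(im,pr((-.0465,0),.005),4,(0,200,0),-1)
    b=c+R@np.array([-.0465,0]); print(b); o.append(im)
cv2.imwrite("pics/c7.png",np.hstack(o))
E
```

```text
time: 23.25
eef_pos: [0.6187, -0.0674, 0.1788]
tcp_rot: [0.018, 1.0, 0.0, -0.0]
contact_force: [-0.9, 0.4, -0.1]
opening: 0.569
eef_pos: [0.6187, -0.0674, 0.1788]
contact_force: [0.2, -0.2, 0.1]
eef_pos: [0.6187, -0.0674, 0.1788]
contact_force: [0.2, -0.4, 0.7]
eef_pos: [0.6187, -0.0674, 0.1788]
contact_force: [0.6, 0.1, 0.8]
eef_pos: [0.6187, -0.0674, 0.1788]
contact_force: [-0.3, -0.4, -0.0]
time: 25.33
eef_pos: [0.6187, -0.0674, 0.1788]
contact_force: [-0.0, -1.1, -0.3]
[ 0.4358 -0.3084]
[ 0.4358 -0.3084]
```

View pics/c7.png

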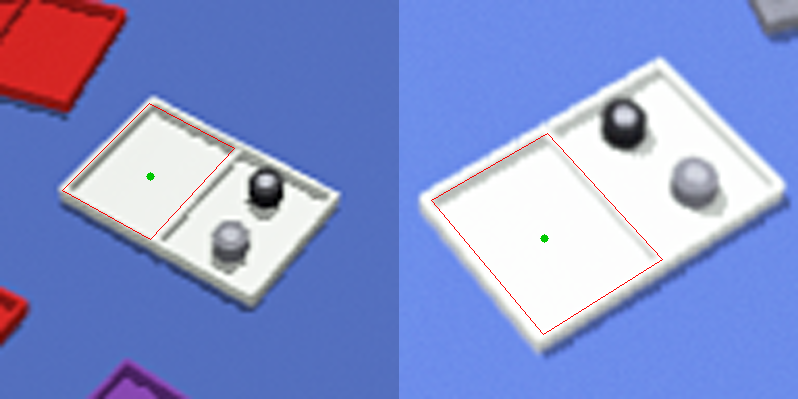

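The overlay fits: the bay centre at (0.436,-0.308) sits mid-bay in both views. The carrier has now hung hands-off for over 3 s with the readings flat. Next I regrip slowly, 2 mm higher.

```bash
python3 -m jog '{"travel":[[0,0,2],[0,0,0],[0,0,0],[0,0,0],[0,0,0]],"dr":[[0,0,0],[0,0,0],[0,0,0],[0,0,0],[0,0,0]],"jaw":[130,150,160,168,172]}' 20; python3 -m jog '{"travel":[[0,0,0],[0,0,0],[0,0,0],[0,0,0],[0,0,0]],"dr":[[0,0,0],[0,0,0],[0,0,0],[0,0,0],[0,0,0]],"jaw":[174,176,177,178,179]}' 20;python3 -m jog '{"travel":[[0,0,0],[0,0,0],[0,0,0],[0,0,0],[0,0,0]],"dr":[[0,0,0],[0,0,0],[0,0,0],[0,0,0],[0,0,0]],"jaw":[180,181,182,183,184]}' 20;python3 -m jog '{"travel":[[0,0,0],[0,0,0],[0,0,0]],"dr":[[0,0,0],[0,0,0],[0,0,0]],"jaw":[186,190,195]}' 20
```

```text
time: 25.75
eef_pos: [0.6187, -0.0674, 0.1808]
tcp_rot: [0.018, 1.0, -0.0, -0.0]
contact_force: [-0.0, 0.2, 0.4]
opening: 0.324
time: 26.17
eef_pos: [0.6187, -0.0676, 0.1808]
tcp_rot: [0.018, 1.0, -0.0, -0.0]
contact_force: [-0.1, -1.2, 0.1]
opening: 0.304
time: 26.58
eef_pos: [0.6187, -0.0675, 0.1809]
tcp_rot: [0.018, 1.0, -0.0, -0.0]
contact_force: [-0.6, -1.1, -0.1]
opening: 0.301
time: 26.83
eef_pos: [0.6187, -0.0675, 0.1808]
tcp_rot: [0.018, 1.0, -0.0, -0.0]
contact_force: [-0.0, -1.5, 0.3]
opening: 0.304
```

```bash
python3 -m jog '{"travel":[[0,0,0],[0,0,0],[0,0,0]],"dr":[[0,0,0],[0,0,0],[0,0,0]],"jaw":[210,230,255]}' 40;python3 -m jog '{"travel":[[0,0,0],[0,0,0],[0,0,0]],"dr":[[0,0,0],[0,0,0],[0,0,0]],"jaw":[255,255,255]}' 70; python3 -c "
from plant import *
print(get_state()['wrist_torque'])"
```

```text
time: 27.08
eef_pos: [0.6186, -0.0675, 0.1808]
tcp_rot: [0.018, 1.0, -0.0, -0.0]
contact_force: [-0.7, -1.9, 1.0]
opening: 0.297
time: 27.33
eef_pos: [0.6187, -0.0675, 0.1808]
tcp_rot: [0.018, 1.0, -0.0, -0.0]
contact_force: [0.4, -1.9, 0.2]
opening: 0.289
[-0.34738443  0.05777523 -0.01664107]
```

Now the grip reads 0.289, the same as the first grasp. I'll lift at about 20 mm/s.

```bash
python3 -m jog '{"travel":[[0,-0.3,0.5],[0,-0.2,1],[0,0,1.5],[0,0,1.5],[0,0,1.5]],"dr":[[0,0,0],[0,0,0],[0,0,0],[0,0,0],[0,0,0]],"jaw":[255,255,255,255,255]}' 70; python3 -m jog '{"travel":[[0,0,1.5],[0,0,1.5],[0,0,1.5],[0,0,1.5],[0,0,1.5]],"dr":[[0,0,0],[0,0,0],[0,0,0],[0,0,0],[0,0,0]],"jaw":[255,255,255,255,255]}';python3 -m jog '{"travel":[[0,0,1.5],[0,0,1.5],[0,0,1.5],[0,0,1.5],[0,0,1.5]],"dr":[[0,0,0],[0,0,0],[0,0,0],[0,0,0],[0,0,0]],"jaw":[255,255,255,255,255]}'
```

```text
time: 27.75
eef_pos: [0.6186, -0.0676, 0.187]
tcp_rot: [0.018, 1.0, 0.0, -0.0]
contact_force: [-1.1, -0.2, -0.2]
opening: 0.287
time: 28.17
eef_pos: [0.6186, -0.0676, 0.1943]
tcp_rot: [0.018, 1.0, 0.0, -0.0]
contact_force: [0.9, 0.5, -2.3]
opening: 0.288
time: 28.58
eef_pos: [0.6186, -0.0677, 0.2018]
tcp_rot: [0.018, 1.0, 0.0, -0.0]
contact_force: [0.4, 0.5, -2.2]
opening: 0.29
```

```bash
python3 -m jog '{"travel":[[0,0,1.5],[0,0,1.5],[0,0,1.5],[0,0,1.5],[0,0,1.5]],"dr":[[0,0,0],[0,0,0],[0,0,0],[0,0,0],[0,0,0]],"jaw":[255,255,255,255,255]}'; python3 -m jog '{"travel":[[0,0,1.5],[0,0,1.5],[0,0,1.5],[0,0,1.5],[0,0,1.5]],"dr":[[0,0,0],[0,0,0],[0,0,0],[0,0,0],[0,0,0]],"jaw":[255,255,255,255,255]}';python3 -m jog '{"travel":[[0,0,2],[0,0,3],[0,0,5],[0,0,5],[0,0,5]],"dr":[[0,0,0],[0,0,0],[0,0,0],[0,0,0],[0,0,0]],"jaw":[255,255,255,255,255]}';python3 -m jog '{"travel":[[0,0,5],[0,0,3],[0,0,0],[0,0,0]],"dr":[[0,0,0],[0,0,0],[0,0,0],[0,0,0]],"jaw":[255,255,255,255]}'
```

```text
time: 29.0
eef_pos: [0.6186, -0.0678, 0.2093]
tcp_rot: [0.018, 1.0, 0.0, -0.0]
contact_force: [0.1, 1.8, -2.9]
opening: 0.292
time: 29.42
eef_pos: [0.6184, -0.0681, 0.2166]
tcp_rot: [0.018, 1.0, -0.0, -0.0]
contact_force: [0.1, -0.1, -3.5]
opening: 0.29
time: 29.83
eef_pos: [0.6188, -0.0679, 0.2376]
tcp_rot: [0.018, 1.0, -0.0, 0.0]
contact_force: [0.4, -0.0, -3.5]
opening: 0.287
time: 30.17
eef_pos: [0.6188, -0.0679, 0.2452]
tcp_rot: [0.018, 1.0, -0.0, 0.0]
contact_force: [-0.5, -0.2, -3.4]
opening: 0.286
```

```bash
python3 -m jog '{"travel":[[-4,0,0],[-8,0,0],[-14,1,0],[-16,1,0],[-16,1,0]],"dr":[[0,0,0],[0,0,0],[0,0,0],[0,0,0],[0,0,0]],"jaw":[255,255,255,255,255]}'; python3 -m jog '{"travel":[[-16,0,0],[-14,-12,0],[-13,-24,0],[-12,-30,0],[-12,-30,0]],"dr":[[0,0,0],[0,0,1],[0,0,1],[0,0,1],[0,0,1]],"jaw":[255,255,255,255,255]}';python3 -m jog '{"travel":[[-12,-30,0],[-12,-30,0],[-12,-30,0],[-10,-26,0],[-6,-18,0]],"dr":[[0,0,1],[0,0,1],[0,0,1],[0,0,1],[0,0,0]],"jaw":[255,255,255,255,255]}';python3 -m jog '{"travel":[[0,-8,0],[0,-3,0],[0,0,0],[0,0,0]],"dr":[[0,0,0],[0,0,0],[0,0,0],[0,0,0]],"jaw":[255,255,255,255]}'
```

```text
time: 30.58
eef_pos: [0.5592, -0.0647, 0.2442]
tcp_rot: [0.018, 1.0, 0.0, -0.001]
contact_force: [-0.2, -0.3, -2.7]
opening: 0.287
time: 31.0
eef_pos: [0.4922, -0.161, 0.2446]
tcp_rot: [-0.019, 1.0, -0.0, -0.0]
contact_force: [-0.2, -0.2, -3.8]
opening: 0.287
time: 31.42
eef_pos: [0.4397, -0.2967, 0.2446]
tcp_rot: [-0.052, 0.999, -0.0, -0.0]
contact_force: [1.0, -0.4, -2.9]
opening: 0.286
time: 31.75
eef_pos: [0.4418, -0.3049, 0.2446]
tcp_rot: [-0.053, 0.999, 0.001, -0.0]
contact_force: [0.1, 1.2, -3.0]
opening: 0.284
```

```bash
python3 -m jog '{"travel":[[-2,-2,-10],[-2,-1,-20],[0,0,-28],[0,0,-28],[0,0,-20]],"dr":[[0,0,0],[0,0,0],[0,0,0],[0,0,0],[0,0,0]],"jaw":[255,255,255,255,255]}'; python3 -m jog '{"travel":[[0,0,-14],[0,0,-8],[0,0,-4],[0,0,-2],[0,0,0]],"dr":[[0,0,0],[0,0,0],[0,0,0],[0,0,0],[0,0,0]],"jaw":[255,255,255,255,255]}';python3 -m jog '{"travel":[[0,0,-1],[0,0,-1],[0,0,-1],[0,0,-1],[0,0,-1]],"dr":[[0,0,0],[0,0,0],[0,0,0],[0,0,0],[0,0,0]],"jaw":[255,255,255,255,255]}'
```

```text
time: 32.17
eef_pos: [0.4368, -0.3067, 0.1356]
tcp_rot: [-0.053, 0.999, 0.001, -0.001]
contact_force: [-0.4, -0.7, -3.5]
opening: 0.287
time: 32.58
eef_pos: [0.4381, -0.3089, 0.1112]
tcp_rot: [-0.052, 0.999, -0.0, 0.0]
contact_force: [0.6, 0.5, -2.4]
opening: 0.292
time: 33.0
eef_pos: [0.4378, -0.309, 0.1061]
tcp_rot: [-0.052, 0.999, -0.0, 0.0]
contact_force: [-0.3, 0.6, -4.0]
opening: 0.292
```

```bash
python3 -m jog '{"travel":[[0,0,-1],[0,0,-1],[0,0,-1],[0,0,-1],[0,0,-1]],"dr":[[0,0,0],[0,0,0],[0,0,0],[0,0,0],[0,0,0]],"jaw":[255,255,255,255,255]}'; python3 -m jog '{"travel":[[0,0,-1],[0,0,-0.5],[0,0,-0.5],[0,0,-0.5],[0,0,0]],"dr":[[0,0,0],[0,0,0],[0,0,0],[0,0,0],[0,0,0]],"jaw":[255,255,255,255,255]}';python3 -m jog '{"travel":[[0,0,-0.5],[0,0,-0.5],[0,0,0]],"dr":[[0,0,0],[0,0,0],[0,0,0]],"jaw":[255,255,255]}'
```

```text
time: 33.42
eef_pos: [0.4377, -0.3089, 0.1007]
tcp_rot: [-0.052, 0.999, 0.0, -0.0]
contact_force: [0.1, -0.9, -2.7]
opening: 0.286
time: 33.83
eef_pos: [0.4376, -0.3089, 0.0982]
tcp_rot: [-0.052, 0.999, 0.0, -0.0]
contact_force: [-0.6, -0.2, -3.9]
opening: 0.291
time: 34.08
eef_pos: [0.4376, -0.3088, 0.0972]
tcp_rot: [-0.052, 0.999, 0.0, -0.0]
contact_force: [-0.5, -0.8, -3.6]
opening: 0.285
```

```bash
python3 -m jog '{"travel":[[0,0,-0.5],[0,0,-0.5],[0,0,0]],"dr":[[0,0,0],[0,0,0],[0,0,0]],"jaw":[255,255,255]}'; python3 -m jog '{"travel":[[0,0,-0.5],[0,0,-0.5],[0,0,0]],"dr":[[0,0,0],[0,0,0],[0,0,0]],"jaw":[255,255,255]}';python3 -m jog '{"travel":[[0,0,-0.5],[0,0,-0.5],[0,0,0]],"dr":[[0,0,0],[0,0,0],[0,0,0]],"jaw":[255,255,255]}'
```

```text
time: 34.33
eef_pos: [0.4376, -0.3088, 0.0962]
tcp_rot: [-0.052, 0.999, 0.0, -0.0]
contact_force: [-0.6, -0.9, -4.1]
opening: 0.287
time: 34.58
eef_pos: [0.4376, -0.3088, 0.0952]
tcp_rot: [-0.052, 0.999, 0.0, -0.0]
contact_force: [0.7, 0.2, -3.1]
opening: 0.289
time: 34.83
eef_pos: [0.4378, -0.309, 0.0947]
tcp_rot: [-0.052, 0.999, -0.0, 0.0]
contact_force: [-1.5, -0.4, -1.2]
opening: 0.289
```

```bash
python3 -m jog '{"travel":[[0,0,-0.5],[0,0,0],[0,0,0]],"dr":[[0,0,0],[0,0,0],[0,0,0]],"jaw":[255,255,255]}'; python3 -m jog '{"travel":[[0,0,-0.3],[0,0,0],[0,0,0]],"dr":[[0,0,0],[0,0,0],[0,0,0]],"jaw":[255,220,200]}' 20; python3 -c "
from plant import *
s=get_state();print(s['contact_force'],s['wrist_torque'])"
```

```text
time: 35.08
eef_pos: [0.4379, -0.3091, 0.0946]
tcp_rot: [-0.052, 0.999, -0.0, 0.0]
contact_force: [-1.9, 1.1, 3.9]
opening: 0.288
time: 35.33
eef_pos: [0.4379, -0.3092, 0.0946]
tcp_rot: [-0.052, 0.999, -0.0, 0.0]
contact_force: [-2.3, 1.5, 5.1]
opening: 0.287
[-2.25319482  1.54526295  5.08070284] [0.51566917 0.43078717 0.06209506]
```

```bash
python3 -m jog '{"travel":[[0,0,0.5],[0,0,0],[0,0,0],[0,0,0],[0,0,0]],"dr":[[0,0,0],[0,0,0],[0,0,0],[0,0,0],[0,0,0]],"jaw":[195,190,187,185,183]}' 20; python3 -m jog '{"travel":[[0,0,0],[0,0,0],[0,0,0],[0,0,0],[0,0,0]],"dr":[[0,0,0],[0,0,0],[0,0,0],[0,0,0],[0,0,0]],"jaw":[181,179,177,175,172]}' 20; python3 -m jog '{"travel":[[0,0,0],[0,0,0],[0,0,0],[0,0,0],[0,0,0]],"dr":[[0,0,0],[0,0,0],[0,0,0],[0,0,0],[0,0,0]],"jaw":[168,160,140,110,60]}' 20;python3 -m jog '{"travel":[[0,0,0],[0,0,0],[0,0,0],[0,0,0],[0,0,0]],"dr":[[0,0,0],[0,0,0],[0,0,0],[0,0,0],[0,0,0]],"jaw":[30,20,20,20,20]}' 20
```

```text
time: 35.75
eef_pos: [0.4379, -0.3091, 0.0946]
tcp_rot: [-0.052, 0.999, -0.0, 0.0]
contact_force: [-0.9, 1.6, 5.1]
opening: 0.291
time: 36.17
eef_pos: [0.4377, -0.3089, 0.0935]
tcp_rot: [-0.052, 0.999, -0.0, 0.0]
contact_force: [-0.2, -1.0, 0.2]
opening: 0.326
time: 36.58
eef_pos: [0.4377, -0.3089, 0.094]
tcp_rot: [-0.052, 0.999, -0.0, 0.0]
contact_force: [-0.3, -0.1, 0.4]
opening: 0.695
time: 37.0
eef_pos: [0.4377, -0.3089, 0.0941]
tcp_rot: [-0.052, 0.999, -0.0, 0.0]
contact_force: [-0.4, -0.6, 0.0]
opening: 0.922
```

```bash
python3 -m jog '{"travel":[[0,0,4],[0,0,8],[0,0,15],[0,0,25],[0,0,30]],"dr":[[0,0,0],[0,0,0],[0,0,0],[0,0,0],[0,0,0]],"jaw":[0,0,0,0,0]}' ; python3 -m jog '{"travel":[[0,0,30],[0,0,15],[0,0,5],[0,0,0],[0,0,0]],"dr":[[0,0,0],[0,0,0],[0,0,0],[0,0,0],[0,0,0]],"jaw":[0,0,0,0,0]}'; python3 -c "
from plant import *
s=get_state();print(s['contact_force'],s['time']); print(sign_off())"
```

```text
time: 37.42
eef_pos: [0.4368, -0.308, 0.1758]
tcp_rot: [-0.052, 0.999, 0.001, -0.001]
contact_force: [0.7, -0.4, 0.4]
opening: 1.002
time: 37.83
eef_pos: [0.4374, -0.3085, 0.2254]
tcp_rot: [-0.052, 0.999, 0.0, -0.0]
contact_force: [-0.4, 0.2, 0.1]
opening: 0.999
[-0.43896828  0.21915815  0.13803231] 37.8333
the job is handed in; nothing more can be done
None
```

I weighed the carrier on the hook and set it down in the white tray's empty bay, then signed off at 37.8 s. There is no final picture of it in the tray: I ran out of camera calls while it was still on the hook. The placing was judged from force, hand position and earlier pictures.

- **Weighing:** In the hand the carrier weighed about 3.5 N, or 0.35 kg. I eased it onto the hook at 24 mm/s or less. It drew the hook down about 32 mm, close to the 33 mm expected for that weight. When I let go, the vertical force on the hand was within about 0.3 N of zero.
- **Hanging:** It hung with the hand off for more than 3 s. The last camera frames showed no movement, and force and position stayed flat.
- **Lifting off:** I took the load off at about 18 mm/s. The hook's own speed was never measured, only the hand's.
- **Placing:** It is at about (0.438, -0.309), against an estimated bay centre of (0.436, -0.308). It touched down at about 6 mm/s.
- **Small disagreements:**
  - I pressed on the floor with about 5 N before releasing, more than needed.
  - The touchdown height came out about 2 mm lower than predicted. That rules out standing on the tray wall, but it suggests the carrier shifted slightly in the grip.
  - When I regripped it on the hook, the fingers first stopped slightly wide, probably because the carrier had turned a little. They closed to the normal width under more force.

After I let go, the force on the hand stayed near zero while I raised it clear.

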